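# Swing a mounting plate on its pivot pin against the fixture stop and close the keeper

### The job

In the drilling fixture, push the aluminium plate near its free corner so that it turns about its pivot pin until its far edge rests on the nose of the stop screw, and keep it pressed there for a second, firmly but gently (about 10 N; more than 18 N on the stop would shift it). Then swing the keeper bar by its knob over the plate, all the way to the end of its travel, and leave the plate flat on its pin and touching the stop. Leave the other things on the bench and fixture where they are.

Things in the scene. Friction and masses are not known exactly. Their poses are not given: they have to be found in the camera images.
- fixture: dark steel base plate 280 x 320 x 15 mm (its x, y, z), fixed to the bench, its place and heading vary; origin under its centre, z up. Its +x side (away from the robot) carries the stop, its +y side the keeper. The plate, stop and pin stand on its top, 15 mm above the bench.
- pin (a point): foot of the fixed upright pivot pin (12 mm diameter, 24 mm tall), on the base's top at fixture (60, -90) mm; the plate turns about it
- plate: loose aluminium plate 180 x 100 x 12 mm, about 0.5 kg, with a 50 mm bore and corner holes, flat on the base, one corner hole (1 mm of play) over the pin. Origin: underside, centre of that hole. It spans x -20 to 160, y -20 to 80, z 0 to 12 mm. Its x axis starts 110 to 145 degrees from the fixture's and must turn clockwise from above to about 90; edge y = -20 then meets the stop near x = 140 mm.
- plate_corner (a point): top of the plate's free corner at plate (160, 80, 12) mm, the one near which to push: push on the long edge y = 80 mm, towards plate -y. The plate starts with this free end swung out towards the robot, slides with friction, about 1 to 4 N here, and stays where it is left.
- stop: rigid stop: a block 30 x 46 x 30 mm (x, y, z) on the base's top, with a 12 mm round-nosed steel screw, its axis 7 mm above the base's top, pointing to fixture -x. The origin is at the foot of the block's face on the plate's side, below the screw; axes as the fixture's. The screw's nose stands 8 to 30 mm out of that face, set differently each time and not measured: feel (or look) for it.
- keeper (a joint): angle of the keeper, a steel bar 22 mm wide, 10 mm thick, turning on an upright post at fixture (20, 125) mm: 0 when it points to fixture -x (open), growing counter-clockwise from above to 1.5 rad, its end stop, where it points to fixture -y over the plate. Starts at 0 to 0.4. Stiff: about 2 N at the knob; stays where left. Underside 30, top 40 mm above the bench, clear of the plate.
- keeper_axis (a point): on the axis of the keeper's post, 50 mm above the bench (top of its dark hub)
- keeper_knob (a point): centre of the top of the keeper's black knob, an upright 16 mm wide peg 30 mm tall on the bar, 72 mm from its axis; top 70 mm above the bench
- nut: loose steel hex nut, 30 mm across flats, 16 mm high, standing on the fixture base in its corner near the robot; to be left alone
- bushing: loose brass flanged bushing, 32 mm wide, 28 mm high, standing on the fixture base in its far corner near the keeper's side, beside the stop; to be left alone
- wrench: loose steel open-ended wrench lying on the bench to the robot's right of the fixture; to be left alone
- hammer: loose hammer lying on the bench on the robot's right; to be left alone
- oil: loose 60 x 150 mm oil bottle standing on the robot's left; to be left alone
- mug: loose white mug, 80 mm wide, 90 mm high, on the robot's left; to be left alone
- can: loose tin can, 66 x 100 mm, standing on the robot's right; to be left alone

How it is judged:
By the outcome, as a careful person would: the job done as asked, in the order asked, and still so for the second after the job is handed in, with the robot touching nothing.
It also fails if it takes over 72 s, if anything falls off the work surface, if the arm or the gripper's body presses on something with over 40 N, if the wrist force passes 120 N, or if a joint passes its speed limit or range.

### The arm

A 7-joint arm with a two-finger parallel gripper is mounted at the origin on the work surface. World frame = base frame: x ahead of the robot, y to its left, z up, the work surface at z = 0. Lengths are in m, angles in rad, forces in N, time in s.
With the tool pointing down it reaches from about 0.4 to 0.875 m from the base axis. Payload 19.3 kg.
Tool frame: the origin (TCP) lies at the very end of the fingers, on their centre line; the grasp point (between the pads) lies 19 mm behind it; z points along the fingers, y is the direction in which the jaws open and shut (so a half turn about z gives the same grasp; the last joint's range is limited). The gripper opens to 85 mm and grips with 20 to 120 N. Pads are 22 mm wide; open, the fingers measure 114 mm over their backs; the gripper's body (76 mm by 85 mm) begins 54 mm behind the grasp point. The pads swing forward as they close: fully open they stand 13 mm farther back than shut.
Start: joints at [-1.194, 0.521, -0.036, 1.599, 0.021, 1.021, -0.113], TCP at [0.27, 0.564, 0.21] pointing down, gripper open.
Joint ranges: [-2.91, 2.91], [-0.3, 2.13], [-1.5, 1.42], [0.17, 2.43], [-1.26, 4.41], [0.16, 1.93], [-2.52, 2.52]. Speed limits (rad/s): [1.89, 1.89, 2.39, 2.39, 3.01, 3.01, 3.01].

### API

Orientations are given as [roll, pitch, yaw] about the fixed x, y, z axes, in that order (R = Rz(yaw) Ry(pitch) Rx(roll)).
In Python, from workcell import bot, grab_frame, calibration, workorder gives the robot as it stands.
- The arm moves only by the tool move_arm, never from a script. Its arguments are lists of equal length, an entry for each row: "jaw": the closure in counts, from 0 (fully open) to 255 (shut); "dp": the shift along the tool's x, y, z in units of 800 mm (1.0 is 800 mm), a list of three; "rotation": the turn, a rotation vector about the tool's x, y, z in units of pi rad (1.0 is pi rad), a list of three. In form: {"jaw": [jaw, ...], "dp": [[dx, dy, dz], ...], "rotation": [[rx, ry, rz], ...]}. A call has 1 to 10 rows; each row shifts and turns the commanded pose from where the row before left it, along the tool's axes as they then stand; what a row does not reach is not made up. A row lasts 1/8 s, in which the tool goes at most 62.5 mm and 10.7 degrees, less where a joint would pass 70% of its speed; a pose out of reach is approached as far as the arm can. A call with a number of a shift or a turn outside -1 to 1 is refused whole. A call with a gripper value outside its range is refused whole. The fingers move at their own pace and stop on an object; "squeeze" is the grip in N (left out, the last holds). Time passes only in rows, so rows that do not move let the fingers close. It gives the time, the measured TCP pose, the force and the opening at its end, in the units of the state.
- bot.observe(): the state, without advancing time (a new reading comes with each control period).
- grab_frame(name): name is "scene" or "top"; returns the picture (420x560x3 uint8, blue, green, red); there is no depth.
- calibration(name): a dict with "camera_matrix" (3x3 intrinsics, pixels), "dist" ([k1, k2, p1, p2, k3] as OpenCV has them; the pictures are not rectified), "T" (4x4, takes a point from camera to world coordinates). Camera axes: x right, y down, z forward; pixel columns grow to the right and rows downward; lengths in m; the calibration is good to about 2 mm. A picture is of the moment at which its call begins. calibration takes no time and is no camera call.
- workorder.job_done(): hands the job in, once; it reports no verdict.
The state is a dict: "clock": time; "qpos": joint angles; "qd": joint speeds; "joint_efforts": joint torques, N m; "position": TCP position; "tool_rot": TCP orientation; "force": force on the tool from outside, world axes, zero at the start; "moment": the same for the moment, N m; "grip_width": finger opening in m.
Only numpy, scipy, OpenCV 4.12 (cv2) and the standard library are available. Lean on these libraries where they do the work, as an engineer would, in place of code of your own. Each camera call takes 0.05 s, during which the arm holds its last target. There are 200 camera calls.

## Working session

There is one attempt and no reset: what is moved stays moved. The work goes in short steps, Python scripts to look and compute and a tool call to move; the robot and the scene stay as the last step left them, time stands still between calls to the robot, and variables do not carry over. Pictures are saved under pics/ and viewed, about 8 in all and at most 12, crops included, and the job is handed in when it is done.

Besides the shell and the picture viewer there is one more tool, called after "Request:" as name(argument=value, ...), one argument or row to a line, values as JSON. move_arm: Moves the arm, as the interface text tells. Shifts and turns lie within -1 to 1; 1 stands for 800 mm of shift or pi rad of turn. Its arguments: {"type":"object","properties":{"jaw":{"type":"array","items":{"type":"number"}},"dp":{"type":"array","items":{"type":"array","items":{"type":"number","minimum":-1,"maximum":1}}},"rotation":{"type":"array","items":{"type":"array","items":{"type":"number","minimum":-1,"maximum":1}}},"squeeze":{"type":"number"}},"required":["jaw","dp","rotation"]}

```bash
mkdir -p pics; ls
python3 - <<'E'
from workcell import bot, grab_frame, calibration
import cv2
for n in("scene","top"):
    cv2.imwrite(f"pics/{n}0.png",grab_frame(n)); c=calibration(n); print(n,c)
print(bot.observe())
E
```

```text
pics
scene {'camera_matrix': array([[467.65710239,   0.        , 284.44868504],
       [  0.        , 467.65710239, 205.81084493],
       [  0.        ,   0.        ,   1.        ]]), 'dist': array([-0.02823634,  0.        ,  0.        ,  0.        ,  0.        ]), 'T': array([[-0.65319139,  0.60060209, -0.46110534,  1.22555723],
       [ 0.75712615,  0.50998059, -0.40826436,  0.51308106],
       [-0.01004966, -0.61578968, -0.78784648,  1.11357733],
       [ 0.        ,  0.        ,  0.        ,  1.        ]])}
top {'camera_matrix': array([[413.5469676 ,   0.        , 273.93059019],
       [  0.        , 413.5469676 , 206.39833434],
       [  0.        ,   0.        ,   1.        ]]), 'dist': array([-0.0923465,  0.       ,  0.       ,  0.       ,  0.       ]), 'T': array([[ 1.25260712e-02, -9.85785596e-01,  1.67540610e-01,
         4.47185127e-01],
       [-9.99919232e-01, -1.27094013e-02, -2.19960328e-05,
        -2.33518743e-02],
       [ 2.15102422e-03, -1.67526803e-01, -9.85865175e-01,
         1.07744376e+00],
       [ 0.00000000e+00,  0.00000000e+00,  0.00000000e+00,
         1.00000000e+00]])}
{'clock': 0.1, 'qpos': array([-1.19424558,  0.52193636, -0.03631937,  1.59990322,  0.02118156,
        1.02110759, -0.11277701]), 'qd': array([-0.00075126, -0.00179883,  0.00058243, -0.00142012, -0.00017596,
       -0.00088619,  0.00124256]), 'joint_efforts': array([ 2.77419167e-03, -9.28476048e+01,  1.98354095e+00, -3.70545566e+01,
        1.80369947e-02,  5.24997537e-03,  1.13695960e-04]), 'position': array([0.26992323, 0.56337484, 0.20941174]), 'tool_rot': array([-3.14062388e+00,  5.51328006e-05,  2.69483645e+00]), 'force': array([-0.28019312,  0.24051901,  0.88895036]), 'moment': array([-0.040537  , -0.02444882,  0.04863034]), 'grip_width': 0.08505571086173025}
```

View pics/top0.png

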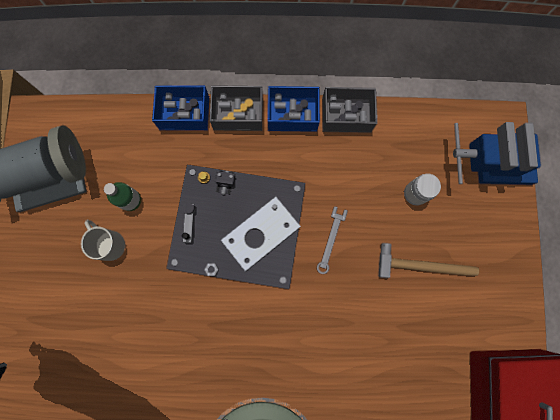

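View pics/scene0.png

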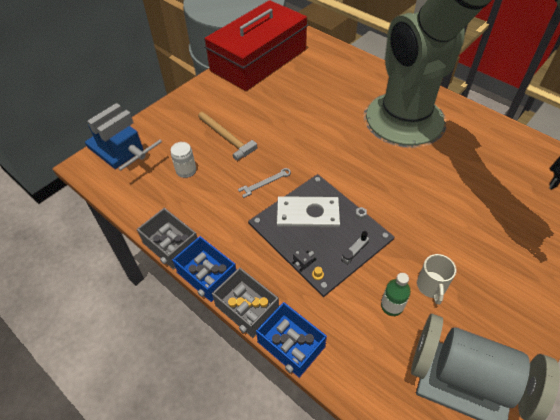

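Top view: the base corners are near (187,165), (305,183), (290,289) and (168,270). The plate is white at (260,235) with its pin near (276,207), the stop is near (226,182), and the keeper at (188,225). Next I'll measure these and zoom in.

```bash
cat > h.py <<'E'
import numpy as np, cv2
from workcell import bot, grab_frame, calibration
def ray(n,uv,z):
    c=calibration(n); p=cv2.undistortPoints(np.array(uv,float).reshape(-1,1,2),c["camera_matrix"],c["dist"])[:,0]
    d=np.c_[p,np.ones(len(p))]@c["T"][:3,:3].T; o=c["T"][:3,3]
    return o+d*((z-o[2])/d[:,2])[:,None]
def proj(n,P):
    c=calibration(n); Ti=np.linalg.inv(c["T"])
    return cv2.projectPoints(np.array(P,float).reshape(-1,1,3),cv2.Rodrigues(Ti[:3,:3])[0],Ti[:3,3],c["camera_matrix"],c["dist"])[0][:,0]
def biggest(m):
    c,_=cv2.findContours(m.astype(np.uint8),cv2.RETR_EXTERNAL,cv2.CHAIN_APPROX_NONE); return max(c,key=cv2.contourArea)
def plate(n,roi):
    im=grab_frame(n); x0,y0,x1,y1=roi
    m=np.zeros(im.shape[:2],bool); m[y0:y1,x0:x1]=im[y0:y1,x0:x1].min(2)>150
    c=biggest(m); w=ray(n,c[:,0],.027)[:,:2]
    return im,cv2.minAreaRect((w*1000).astype(np.float32))
E
python3 - <<'E'
from h import *
im,r=plate("top",(210,180,310,285)); print("plate top",r,cv2.boxPoints(r))
im2,r2=plate("scene",(265,185,350,240)); print("plate scene",r2,cv2.boxPoints(r2))
for n,i,roi in(("top",im,(160,155,310,295)),("scene",im2,(240,165,400,300))):
    hsv=cv2.cvtColor(i,cv2.COLOR_BGR2HSV); x0,y0,x1,y1=roi
    wood=(hsv[...,1]>90)&(hsv[...,2]>80); m=np.zeros(wood.shape,bool); m[y0:y1,x0:x1]=~wood[y0:y1,x0:x1]
    m=cv2.morphologyEx(m.astype(np.uint8),cv2.MORPH_OPEN,np.ones((5,5)))
    b=biggest(m); w=(ray(n,b[:,0],.015)[:,:2]*1000).astype(np.float32); q=cv2.minAreaRect(w); print("base",n,q,cv2.boxPoints(q))
a=cv2.resize(im[160:295,160:310],None,fx=5,fy=4.4,interpolation=cv2.INTER_CUBIC)
cv2.imwrite("pics/tz.png",cv2.resize(im[160:295,160:310],None,fx=4.4,fy=4.4,interpolation=cv2.INTER_CUBIC))
cv2.imwrite("pics/sz.png",cv2.resize(im2[165:300,245:400],None,fx=4.4,fy=4.4,interpolation=cv2.INTER_CUBIC))
E
```

```text
plate top ((556.652587890625, 10.491462707519531), (99.70248413085938, 179.6708526611328), 39.6979866027832) [[460.91437   47.770794]
 [575.6775   -90.47191 ]
 [652.3908   -26.787868]
 [537.6277   111.454834]]
plate scene ((557.7574462890625, 12.691024780273438), (99.4854965209961, 180.056884765625), 40.32124710083008) [[461.5772   49.1441 ]
 [578.0871  -88.13638]
 [653.9377  -23.76205]
 [537.4278  113.51843]]
base top ((577.3453369140625, 72.67244720458984), (320.4499816894531, 280.2759094238281), 81.6082992553711) [[ 415.3246   -65.38539]
 [ 692.59973 -106.28879]
 [ 739.3661   210.73029]
 [ 462.09094  251.63368]]
base scene ((575.6290283203125, 72.80618286132812), (330.2215576171875, 291.5279541015625), 81.62553405761719) [[ 407.3722    -69.31469 ]
 [ 695.7916   -111.773445]
 [ 743.88586   214.92706 ]
 [ 455.46643   257.3858  ]]
```

View pics/tz.png

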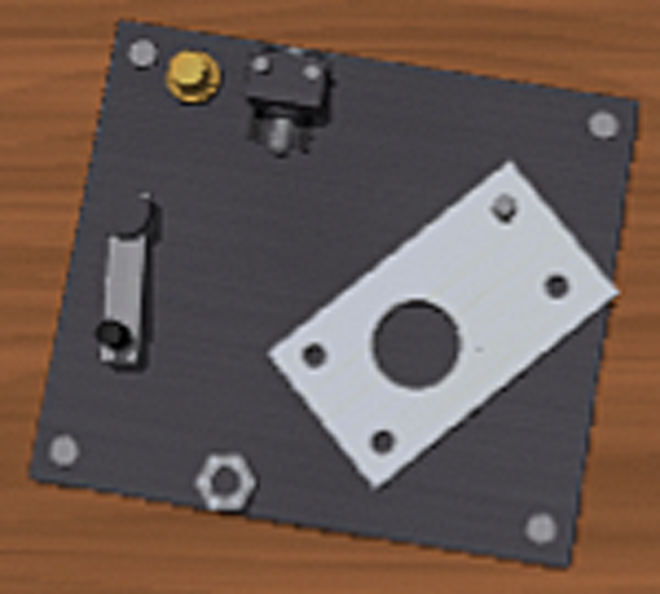

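View pics/sz.png

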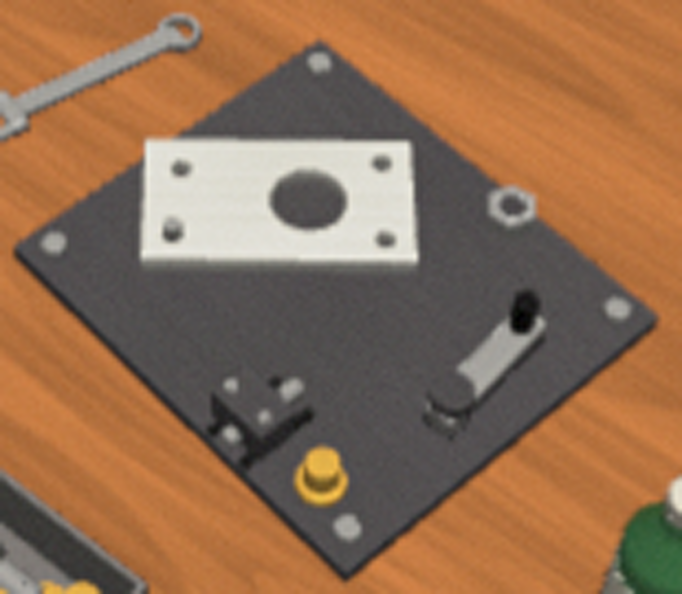

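Both views agree on the layout:
- **Fixture:** centre (577,73) mm, heading −8.4°.
- **Plate:** 138° from fixture x, pin at about (624,−24).
- **Stop and keeper:** the screw nose shows at zoom (280,140), and the knob is black at (113,333).

First I'll align the tool with the fixture and travel to behind the plate's free end.

Request:
move_arm(
  jaw=[255,255,255,255,255,255,255,255,255,255],
  dp=[
    [0,0,0],
    [0,0,0],
    [-0.032,-0.064,0],
    [-0.032,-0.064,0],
    [-0.032,-0.064,0],
    [-0.032,-0.064,0],
    [-0.032,-0.064,0],
    [-0.032,-0.064,0],
    [-0.032,-0.064,0],
    [-0.032,-0.064,0],
  ],
  rotation=[
    [0,0,-0.048],
    [0,0,-0.048],
    [0,0,0],
    [0,0,0],
    [0,0,0],
    [0,0,0],
    [0,0,0],
    [0,0,0],
    [0,0,0],
    [0,0,0],
  ],
)

```text
clock: 1.45
position: [0.4138, 0.1269, 0.2101]
tool_rot: [3.141, 0.0, 2.996]
force: [0.6, 0.5, -0.7]
grip_width: -0.0001
```

```bash
cat >> h.py <<'E'
C=np.array([577.0,73.0]); TH=np.radians(-8.4)
EX=np.array([np.cos(TH),np.sin(TH)]); EY=np.array([-EX[1],EX[0]])
def fx(p): d=np.array(p)[:2]-C; return np.array([d@EX,d@EY])   # mm world -> fixture
def st():
    s=bot.observe(); p=s["position"]*1000; f=s["force"]
    R=cv2.Rodrigues(np.zeros(3))[0]
    print("t",s["clock"],"fix",fx(p).round(1),"z",p[2].round(1),"rpy",s["tool_rot"].round(3),"F fix",np.round([f[:2]@EX,f[:2]@EY,f[2]],1),"grip",round(s["grip_width"],4),"q",s["qpos"].round(2)); return s
E
python3 - <<'E'
from h import *
st()
im=cv2.imread("pics/top0.png");s=cv2.imread("pics/scene0.png")
T=lambda u,v,z:fx(ray("top",[[160+u/4.4,160+v/4.4]],z)[0]*1000).round(1)
S=lambda u,v,z:fx(ray("scene",[[245+u/4.4,165+v/4.4]],z)[0]*1000).round(1)
print("knob",T(113,333,.07),S(525,298,.07)," hub",S(452,390,.05)," nut",T(225,481,.031),S(512,204,.031))
print("nose",T(280,150,.022),S(293,385,.025),"pin",T(504,208,.03),S(172,228,.03),"bushing",T(192,75,.035))
print("plate corner",fx([460.9,47.8]),fx([537.6,111.5]), "base ctr scene", )
E
```

```text
t 1.45 fix [-169.4   29.5] z 210.1 rpy [3.141 0.    2.996] F fix [ 0.5  0.6 -0.7] grip -0.0001 q [-0.46  0.22  0.03  2.08 -0.01  0.85  1.  ]
knob [-51.2 112.8] [-50.  118.5]  hub [ 20.9 128.1]  nut [-121.7   42. ] [-122.3   45.6]
nose [74.4 46.4] [79.7 50.9] pin [ 59.8 -90.2] [ 59.1 -88.2] bushing [108.2 103.9]
plate corner [-111.17322554  -41.88990241] [-44.60152652  32.33131349] base ctr scene
```

Request:
move_arm(
  jaw=[255,255,255,255,255,255,255],
  dp=[
    [-0.03,-0.07,0],
    [-0.03,-0.07,0],
    [0,0,0.06],
    [0,0,0.06],
    [0,0,0.06],
    [0,0,0.0575],
    [0,0,0],
  ],
  rotation=[
    [0,0,0],
    [0,0,0],
    [0,0,0],
    [0,0,0],
    [0,0,0],
    [0,0,0],
    [0,0,0],
  ],
)

```text
clock: 2.33
position: [0.4427, 0.0106, 0.0179]
tool_rot: [-3.14, -0.005, 2.996]
force: [0.5, 0.1, 0.9]
grip_width: 0.0003
```

```bash
python3 -c "
from h import *
st()"
```

```text
t 2.325 fix [-123.7  -81.3] z 17.9 rpy [-3.14  -0.005  2.996] F fix [0.5 0.1 0.9] grip 0.0003 q [-0.2   0.59  0.06  2.2  -0.09  0.36  1.36]
```

Request:
move_arm(
  jaw=[255,255,255,255,255,255,255,255,255,255],
  dp=[
    [0,0,-0.002],
    [-0.0095,0.008,0],
    [-0.0095,0.008,0],
    [-0.005,0.0145,0],
    [-0.005,0.0145,0],
    [-0.005,0.0145,0],
    [-0.007,0.011,0],
    [-0.007,0.011,0],
    [-0.007,0.011,0],
    [-0.007,0.011,0],
  ],
  rotation=[
    [0,0,0],
    [0,0,0],
    [0,0,0],
    [0,0,0],
    [0,0,0],
    [0,0,0],
    [0,0,0],
    [0,0,0],
    [0,0,0],
    [0,0,0],
  ],
)

```text
clock: 3.58
position: [0.5062, 0.0861, 0.0215]
tool_rot: [-3.142, -0.0, 2.996]
force: [-0.9, -0.1, -0.4]
grip_width: 0.0
```

```bash
python3 -c "
from h import *
st()
im,r=plate('top',(180,170,310,285)); print(r)
cv2.imwrite('pics/t1.png',cv2.resize(im[150:300,150:320],None,fx=4,fy=4))"
```

```text
t 3.575 fix [-71.9   2.6] z 21.5 rpy [-3.142 -0.     2.996] F fix [-0.9 -0.2 -0.4] grip 0.0 q [-0.35  0.65  0.08  2.03 -0.11  0.47  1.24]
((572.185791015625, -8.189712524414062), (99.74312591552734, 131.61708068847656), 39.60184097290039)
```

View pics/t1.png

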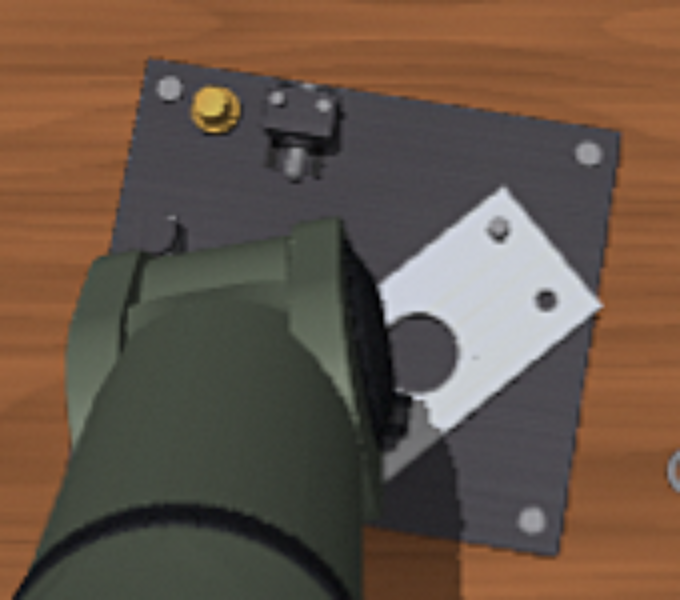

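The plate has not turned, though the tool should have been through it. I'll check from the scene camera.

```bash
python3 -c "
from h import *
im=grab_frame('scene')
p=bot.observe()['position']; print(p,proj('scene',[p]))
cv2.imwrite('pics/s1.png',cv2.resize(im[130:300,235:400],None,fx=4,fy=3.5))"
```

```text
[0.50653426 0.08666427 0.02146936] [[338.44397245 213.74939813]]
```

View pics/s1.png

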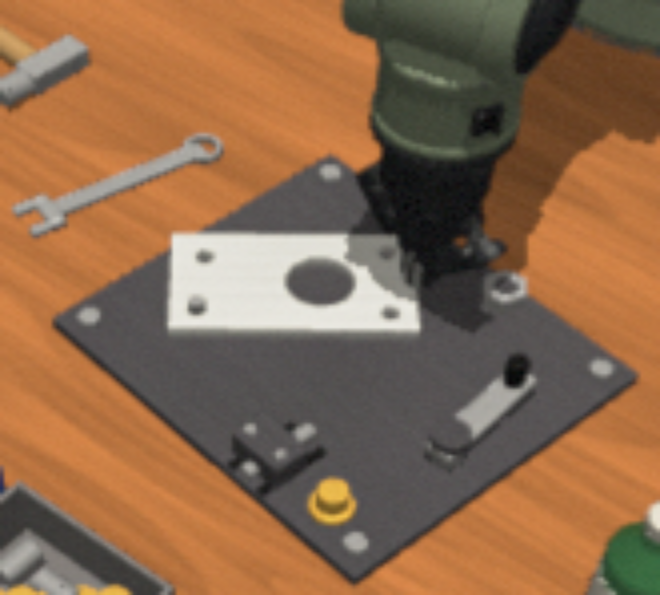

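The tip shows at zoom (413,293), right at the plate's end edge, and the plate hasn't moved, so the fingertip may have passed over or around the corner. I'll go back over the top and come down lower.

Request:
move_arm(
  jaw=[255,255,255,255,255,255,255],
  dp=[
    [0,0,-0.05],
    [0,0,0],
    [0.024,-0.05,0],
    [0.024,-0.05,0],
    [0,0,0.05],
    [0,0,0.005],
    [0,0,0],
  ],
  rotation=[
    [0,0,0],
    [0,0,0],
    [0,0,0],
    [0,0,0],
    [0,0,0],
    [0,0,0],
    [0,0,0],
  ],
)

```text
clock: 4.55
position: [0.4561, 0.0123, 0.0176]
tool_rot: [-3.141, -0.001, 2.997]
force: [-0.5, 0.3, -0.3]
grip_width: 0.0003
```

```bash
python3 -c "
from h import *
st()
im=grab_frame('scene')
p=bot.observe()['position'];q=proj('scene',[p])[0]; print((q-[270,160])*8)
cv2.imwrite('pics/s2.png',cv2.resize(im[160:235,270:370],None,fx=8,fy=8,interpolation=cv2.INTER_CUBIC))"
```

```text
t 4.55 fix [-110.7  -77.7] z 17.6 rpy [-3.141e+00 -1.000e-03  2.997e+00] F fix [-0.6  0.2 -0.3] grip 0.0003 q [-0.21  0.6   0.07  2.17 -0.1   0.37  1.37]
[468.66240839 254.4708943 ]
```

View pics/s2.png

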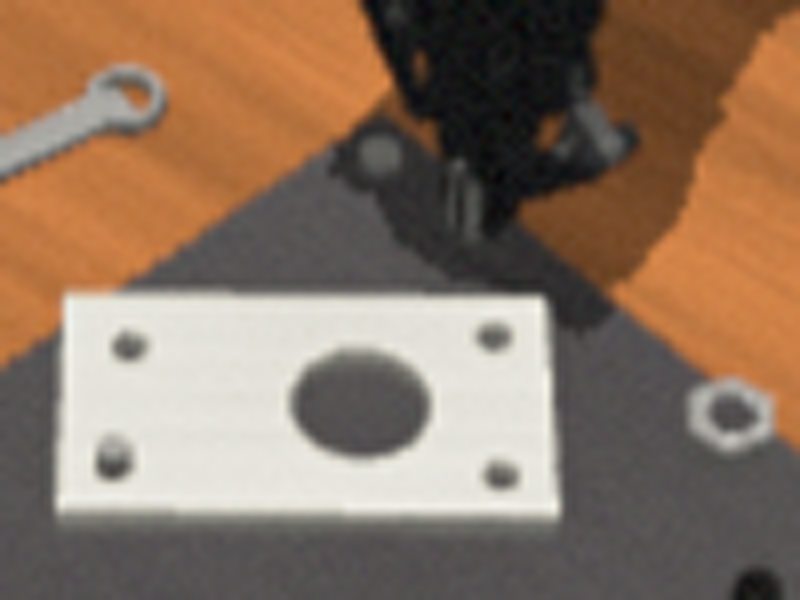

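The pads end near zoom (465,242), while the TCP projects to (468,254). The visible tip may therefore be a few mm higher than reported, so I'll feel down for the base.

Request:
move_arm(
  jaw=[255,255,255,255],
  dp=[
    [0,0,0.001],
    [0,0,0.001],
    [0,0,0.001],
    [0,0,0],
  ],
  rotation=[
    [0,0,0],
    [0,0,0],
    [0,0,0],
    [0,0,0],
  ],
)

```text
clock: 5.1
position: [0.4562, 0.0121, 0.0151]
tool_rot: [-3.142, 0.0, 2.996]
force: [0.0, -0.6, 0.9]
grip_width: -0.0001
```

Request:
move_arm(
  jaw=[255,255,255,255],
  dp=[
    [0,0,0.001],
    [0,0,0.001],
    [0,0,0],
    [0,0,0],
  ],
  rotation=[
    [0,0,0],
    [0,0,0],
    [0,0,0],
    [0,0,0],
  ],
)

```text
clock: 5.6
position: [0.4562, 0.0121, 0.0135]
tool_rot: [-3.142, -0.0, 2.996]
force: [-0.3, -0.5, -0.2]
grip_width: 0.0003
```

Request:
move_arm(
  jaw=[255,255,255,255],
  dp=[
    [0,0,0.001],
    [0,0,0.001],
    [0,0,0],
    [0,0,0],
  ],
  rotation=[
    [0,0,0],
    [0,0,0],
    [0,0,0],
    [0,0,0],
  ],
)

```text
clock: 6.1
position: [0.4562, 0.0121, 0.0119]
tool_rot: [3.142, -0.0, 2.996]
force: [0.2, 0.2, -1.0]
grip_width: 0.0
```

No base contact at TCP z = 12 mm, so the tip really does end above the reported TCP. It now overlaps the plate's thickness well, so I'll approach the edge.

Request:
move_arm(
  jaw=[255,255,255,255,255,255],
  dp=[
    [-0.0042,0.0047,0],
    [-0.0042,0.0047,0],
    [-0.0042,0.0047,0],
    [-0.0042,0.0047,0],
    [-0.0042,0.0047,0],
    [-0.0042,0.0047,0],
  ],
  rotation=[
    [0,0,0],
    [0,0,0],
    [0,0,0],
    [0,0,0],
    [0,0,0],
    [0,0,0],
  ],
)

```text
clock: 6.85
position: [0.4796, 0.0317, 0.0119]
tool_rot: [-3.142, -0.0, 2.996]
force: [-1.0, 0.0, -0.1]
grip_width: 0.0
```

```bash
python3 -c "
from h import *
st()
im,r=plate('scene',(255,175,380,280)); print(r)
im,r=plate('top',(180,170,310,285)); print(r)"
```

```text
t 6.85 fix [-90.3 -55.1] z 11.9 rpy [-3.142 -0.     2.996] F fix [-1.  -0.1 -0.1] grip 0.0 q [-0.24  0.63  0.07  2.11 -0.11  0.4   1.34]
((557.810791015625, 12.629570007324219), (99.48312377929688, 180.026123046875), 40.31991195678711)
((574.3408203125, -10.656768798828125), (100.0423583984375, 124.96914672851562), 39.65851593017578)
```

```bash
python3 -c "
from h import *
im=grab_frame('scene')
p=bot.observe()['position'];print((proj('scene',[p,p+[0,0,.01],p+[0,0,.02]])-[315,150])*10)
cv2.imwrite('pics/s3.png',cv2.resize(im[150:210,315:375],None,fx=10,fy=10,interpolation=cv2.INTER_CUBIC))"
```

```text
[[138.78946097 507.71913626]
 [140.95055501 486.88124188]
 [143.13555517 465.80795347]]
```

View pics/s3.png

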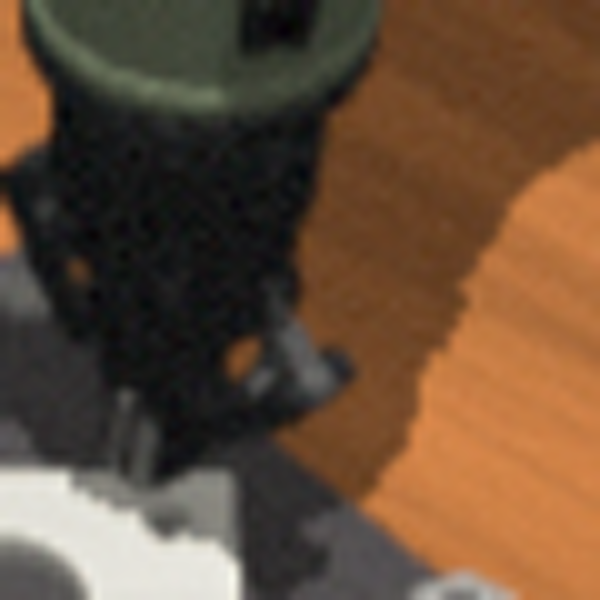

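The pads' lower end, at zoom (150,490), hangs over the plate's top, so the real tip is at least 15 mm above the reported TCP. I'll back off the plate and feel down further.

Request:
move_arm(
  jaw=[255,255,255,255,255,255,255],
  dp=[
    [0.0105,-0.0118,0],
    [0.0105,-0.0118,0],
    [0,0,0.0015],
    [0,0,0.0015],
    [0,0,0.0015],
    [0,0,0.0015],
    [0,0,0],
  ],
  rotation=[
    [0,0,0],
    [0,0,0],
    [0,0,0],
    [0,0,0],
    [0,0,0],
    [0,0,0],
    [0,0,0],
  ],
)

```text
clock: 7.88
position: [0.46, 0.0153, 0.007]
tool_rot: [-3.142, -0.0, 2.997]
force: [-0.5, 0.0, -0.2]
grip_width: -0.0003
```

Request:
move_arm(
  jaw=[255,255,255,255,255,255],
  dp=[
    [0,0,0.0014],
    [0,0,0.0014],
    [0,0,0.0014],
    [0,0,0.0014],
    [0,0,0],
    [0,0,0],
  ],
  rotation=[
    [0,0,0],
    [0,0,0],
    [0,0,0],
    [0,0,0],
    [0,0,0],
    [0,0,0],
  ],
)

```text
clock: 8.62
position: [0.46, 0.0153, 0.0026]
tool_rot: [-3.142, -0.0, 2.996]
force: [-0.6, -0.7, 0.2]
grip_width: 0.0002
```

```bash
python3 -c "
from h import *
st()
im=grab_frame('scene')
p=bot.observe()['position'];print((proj('scene',[p,p+[0,0,.01],p+[0,0,.02]])-[315,150])*10)
c=im[150:210,315:375].astype(float)*2.2; c=np.clip(c,0,255).astype(np.uint8)
cv2.imwrite('pics/s4.png',cv2.resize(c,None,fx=10,fy=10,interpolation=cv2.INTER_CUBIC))"
```

```text
t 8.625 fix [-107.3  -74.2] z 2.6 rpy [-3.142 -0.     2.996] F fix [-0.5 -0.8  0.2] grip 0.0002 q [-0.21  0.64  0.06  2.16 -0.11  0.34  1.37]
[[133.00871061 461.5889651 ]
 [135.10195258 440.8320859 ]
 [137.21795136 419.84468346]]
```

View pics/s4.png

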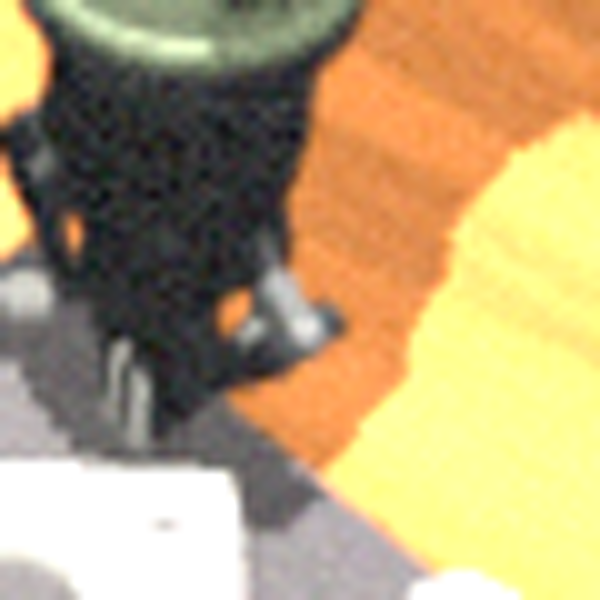

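The pads now end near zoom (140,445), just above the base and clear of the plate edge at row 465. Pushing now.

Request:
move_arm(
  jaw=[255,255,255,255,255],
  dp=[
    [-0.0042,0.0047,0],
    [-0.0042,0.0047,0],
    [-0.0042,0.0047,0],
    [-0.0042,0.0047,0],
    [-0.0042,0.0047,0],
  ],
  rotation=[
    [0,0,0],
    [0,0,0],
    [0,0,0],
    [0,0,0],
    [0,0,0],
  ],
)

```text
clock: 9.3
position: [0.4775, 0.0316, 0.0022]
tool_rot: [-3.141, -0.004, 2.997]
force: [-8.5, 0.8, 2.8]
grip_width: 0.0001
```

```bash
cat >> h.py <<'E'
def ang():
    im,r=plate('scene',(255,175,380,280)); (w,h),a=r[1],r[2]
    # plate x-axis angle from fixture x, deg
    a=a+90 if h>w else a
    print("plate ang",round(a+8.4,1),np.round(r[1],0),"ctr",fx(r[0]).round(1))
E
python3 -c "
from h import *
st();ang()"
```

```text
t 9.3 fix [-92.3 -55.5] z 2.2 rpy [-3.141 -0.004  2.997] F fix [-8.5 -0.5  2.8] grip 0.0001 q [-0.24  0.65  0.07  2.12 -0.11  0.38  1.34]
plate ang 132.1 [102. 181.] ctr [ -8.  -56.9]
```

The plate is moving (138° to 132°). Continuing along the arc.

Request:
move_arm(
  jaw=[255,255,255,255,255,255,255,255,255,255],
  dp=[
    [-0.003,0.009,0],
    [-0.003,0.009,0],
    [-0.003,0.009,0],
    [-0.003,0.009,0],
    [-0.0044,0.007,0],
    [-0.0044,0.007,0],
    [-0.0044,0.007,0],
    [-0.0044,0.007,0],
    [-0.004,0.004,0],
    [0,0,0],
  ],
  rotation=[
    [0,0,0],
    [0,0,0],
    [0,0,0],
    [0,0,0],
    [0,0,0],
    [0,0,0],
    [0,0,0],
    [0,0,0],
    [0,0,0],
    [0,0,0],
  ],
)

```text
clock: 10.6
position: [0.5143, 0.0817, 0.0026]
tool_rot: [3.141, 0.0, 2.997]
force: [-1.1, 0.7, 2.0]
grip_width: -0.0003
```

```bash
python3 -c "
from h import *
st();ang()"
```

```text
t 10.6 fix [-63.3  -0.5] z 2.6 rpy [3.141 0.    2.997] F fix [-1.2  0.5  2. ] grip -0.0003 q [-0.33  0.69  0.09  2.01 -0.13  0.45  1.27]
plate ang 107.3 [101. 181.] ctr [ 10.9 -31.2]
```

Request:
move_arm(
  jaw=[255,255,255,255,255,255,255,255],
  dp=[
    [-0.0046,0.0046,0],
    [-0.0046,0.0046,0],
    [-0.0046,0.0046,0],
    [-0.0046,0.0046,0],
    [-0.003,0.003,0],
    [-0.0015,0.001,0],
    [0,0,0],
    [0,0,0],
  ],
  rotation=[
    [0,0,0],
    [0,0,0],
    [0,0,0],
    [0,0,0],
    [0,0,0],
    [0,0,0],
    [0,0,0],
    [0,0,0],
  ],
)

```text
clock: 11.65
position: [0.5347, 0.0965, 0.0027]
tool_rot: [3.141, 0.0, 2.996]
force: [-4.0, 1.8, 1.1]
grip_width: 0.0001
```

```bash
python3 -c "
from h import *
st();ang()"
```

```text
t 11.65 fix [-45.3  17. ] z 2.7 rpy [3.141 0.    2.996] F fix [-4.2  1.2  1.1] grip 0.0001 q [-0.35  0.71  0.09  1.95 -0.13  0.48  1.26]
plate ang 97.5 [181. 101.] ctr [ 21.8 -23.9]
```

Request:
move_arm(
  jaw=[255,255,255,255,255,255],
  dp=[
    [-0.0015,0.001,0],
    [-0.0015,0.001,0],
    [-0.0015,0.001,0],
    [-0.0015,0.001,0],
    [-0.0015,0.001,0],
    [0,0,0],
  ],
  rotation=[
    [0,0,0],
    [0,0,0],
    [0,0,0],
    [0,0,0],
    [0,0,0],
    [0,0,0],
  ],
)

```text
clock: 12.45
position: [0.5406, 0.0999, 0.0026]
tool_rot: [3.142, -0.001, 2.997]
force: [-6.6, 3.0, 3.7]
grip_width: 0.0001
```

```bash
python3 -c "
from h import *
st();ang()"
```

```text
t 12.45 fix [-39.9  21.3] z 2.6 rpy [ 3.142e+00 -1.000e-03  2.997e+00] F fix [-6.9  2.1  3.7] grip 0.0001 q [-0.36  0.72  0.09  1.94 -0.13  0.5   1.25]
plate ang 95.0 [180. 101.] ctr [ 24.8 -21.5]
```

Request:
move_arm(
  jaw=[255,255,255,255],
  dp=[
    [-0.001,0,0],
    [-0.001,0,0],
    [0,0,0],
    [0,0,0],
  ],
  rotation=[
    [0,0,0],
    [0,0,0],
    [0,0,0],
    [0,0,0],
  ],
)

```text
clock: 13.0
position: [0.5416, 0.1001, 0.0025]
tool_rot: [3.141, -0.002, 2.997]
force: [-10.3, 5.7, 4.5]
grip_width: 0.0001
```

```bash
python3 -c "
from h import *
st();ang()"
```

```text
t 13.0 fix [-39.   21.7] z 2.5 rpy [ 3.141e+00 -2.000e-03  2.997e+00] F fix [-11.    4.1   4.5] grip 0.0001 q [-0.36  0.72  0.09  1.93 -0.13  0.5   1.25]
plate ang 94.7 [180. 101.] ctr [ 25.3 -21.3]
```

```bash
python3 -c "
from h import *
s=grab_frame('scene')
a=cv2.resize(s[185:285,265:395],None,fx=6,fy=6,interpolation=cv2.INTER_CUBIC)
cv2.imwrite('pics/c5.png',a)"
```

View pics/c5.png

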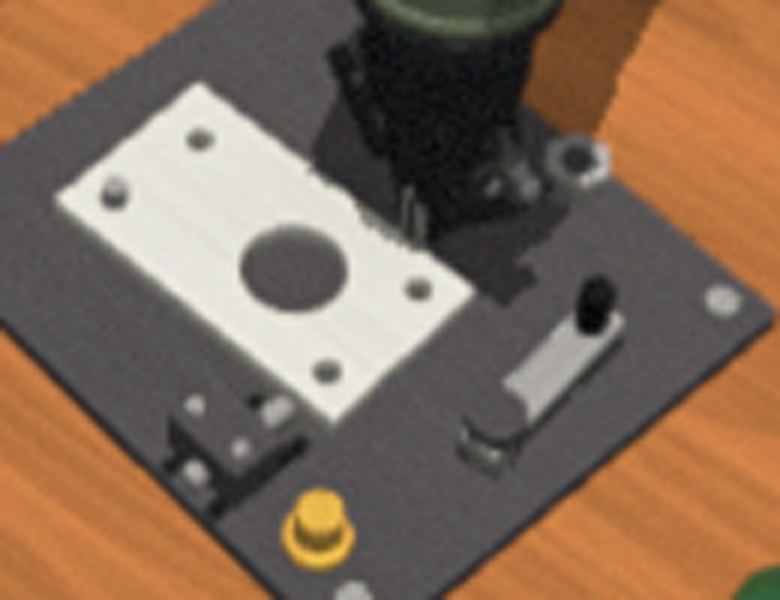

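The screw nose at zoom (290,403) now meets the plate's far edge, and the force is climbing with little motion. I'll press a little more.

Request:
move_arm(
  jaw=[255,255,255,255],
  dp=[
    [-0.0007,0.0004,0],
    [-0.0007,0.0004,0],
    [0,0,0],
    [0,0,0],
  ],
  rotation=[
    [0,0,0],
    [0,0,0],
    [0,0,0],
    [0,0,0],
  ],
)

```text
clock: 13.6
position: [0.5427, 0.1008, 0.0025]
tool_rot: [3.141, -0.002, 2.997]
force: [-10.7, 7.5, 5.2]
grip_width: -0.0
```

```bash
python3 -c "
from h import *
st();ang()"
```

```text
t 13.6 fix [-38.   22.4] z 2.5 rpy [ 3.141e+00 -2.000e-03  2.997e+00] F fix [-11.7   5.9   5.2] grip -0.0 q [-0.36  0.72  0.09  1.93 -0.13  0.5   1.25]
plate ang 94.2 [181. 101.] ctr [ 26.1 -21.1]
```

Request:
move_arm(
  jaw=[255,255,255,255],
  dp=[
    [0,0.001,-0.0012],
    [-0.0005,0.001,0],
    [0,0,0],
    [0,0,0],
  ],
  rotation=[
    [0,0,0],
    [0,0,0],
    [0,0,0],
    [0,0,0],
  ],
)

```text
clock: 14.15
position: [0.5446, 0.1012, 0.0036]
tool_rot: [-3.142, 0.0, 2.996]
force: [-3.1, 1.3, 1.7]
grip_width: -0.0001
```

```bash
python3 -c "
from h import *
st();ang()"
```

```text
t 14.15 fix [-36.1  23.2] z 3.6 rpy [-3.142  0.     2.996] F fix [-3.2  0.8  1.7] grip -0.0001 q [-0.36  0.72  0.09  1.93 -0.13  0.5   1.25]
plate ang 93.5 [182. 101.] ctr [ 26.8 -21.1]
```

Lifting 1 mm removed the drag on the base. Continuing at plate friction only.

Request:
move_arm(
  jaw=[255,255,255,255],
  dp=[
    [-0.001,0.0008,-0.001],
    [-0.001,0.0008,0],
    [0,0,0],
    [0,0,0],
  ],
  rotation=[
    [0,0,0],
    [0,0,0],
    [0,0,0],
    [0,0,0],
  ],
)

```text
clock: 14.7
position: [0.5463, 0.1021, 0.0044]
tool_rot: [-3.141, -0.0, 2.996]
force: [-3.4, -1.6, 1.0]
grip_width: -0.0
```

```bash
python3 -c "
from h import *
st();ang()"
```

```text
t 14.7 fix [-34.6  24.3] z 4.4 rpy [-3.141 -0.     2.996] F fix [-3.1 -2.1  1. ] grip -0.0 q [-0.36  0.72  0.1   1.92 -0.13  0.51  1.25]
plate ang 92.9 [182. 101.] ctr [ 27.1 -20.8]
```

Request:
move_arm(
  jaw=[255,255,255,255,255],
  dp=[
    [-0.001,0.0006,0],
    [-0.001,0.0006,0],
    [-0.001,0.0006,0],
    [0,0,0],
    [0,0,0],
  ],
  rotation=[
    [0,0,0],
    [0,0,0],
    [0,0,0],
    [0,0,0],
    [0,0,0],
  ],
)

```text
clock: 15.38
position: [0.5469, 0.1025, 0.0041]
tool_rot: [-3.14, -0.004, 2.996]
force: [-13.4, -5.0, 9.2]
grip_width: 0.0
```

```bash
python3 -c "
from h import *
st();ang()"
```

```text
t 15.375 fix [-34.1  24.8] z 4.1 rpy [-3.14  -0.004  2.996] F fix [-12.5  -6.9   9.2] grip 0.0 q [-0.36  0.72  0.1   1.92 -0.13  0.51  1.25]
plate ang 92.9 [181. 116.] ctr [ 34.6 -19.7]
```

The tool moved only 0.5 mm of the 2.4 mm commanded and the force rose to 12.5 N, so the plate is on the stop. By moments about the pin, that puts about 11 N on the stop. Holding for more than a second.

Request:
move_arm(
  jaw=[255,255,255,255,255,255,255,255,255,255],
  dp=[
    [0,0,0],
    [0,0,0],
    [0,0,0],
    [0,0,0],
    [0,0,0],
    [0,0,0],
    [0,0,0],
    [0,0,0],
    [0,0,0],
    [0,0,0],
  ],
  rotation=[
    [0,0,0],
    [0,0,0],
    [0,0,0],
    [0,0,0],
    [0,0,0],
    [0,0,0],
    [0,0,0],
    [0,0,0],
    [0,0,0],
    [0,0,0],
  ],
)

```text
clock: 16.68
position: [0.5469, 0.1025, 0.0041]
tool_rot: [-3.14, -0.004, 2.996]
force: [-13.8, -4.1, 9.3]
grip_width: 0.0002
```

```bash
python3 -c "
from h import *
st()"
```

```text
t 16.675 fix [-34.1  24.8] z 4.1 rpy [-3.14  -0.004  2.996] F fix [-13.1  -6.1   9.3] grip 0.0002 q [-0.36  0.72  0.1   1.92 -0.13  0.51  1.25]
```

Held 1.3 s at a steady load. Now I'll back off and rise. I'll also half-turn the tool, because joint 7 would otherwise run out of range during the keeper swing, and open the jaws to straddle the knob.

Request:
move_arm(
  jaw=[255,255,255,255,140,140,140,140,140,140],
  dp=[
    [0.002,0.0005,0],
    [0.005,0,0],
    [0.03,0,0],
    [0,0,-0.07],
    [0,0,-0.07],
    [0,0,0],
    [0,0,0],
    [0,0,0],
    [0,0,0],
    [0,0,0],
  ],
  rotation=[
    [0,0,0],
    [0,0,0],
    [0,0,0],
    [0,0,0],
    [0,0,0.056],
    [0,0,0.056],
    [0,0,0.056],
    [0,0,0.056],
    [0,0,0.056],
    [0,0,0.056],
  ],
)

```text
clock: 17.92
position: [0.5201, 0.1085, 0.1166]
tool_rot: [3.14, 0.0, 1.935]
force: [0.5, -0.2, -0.2]
grip_width: 0.0384
```

Request:
move_arm(
  jaw=[140,140,140,140,140,140,140,140,140,140],
  dp=[
    [0,0,0],
    [0,0,0],
    [0,0,0],
    [0,0,0],
    [0,0,0],
    [0,0,0],
    [0,0,0],
    [0,0,0],
    [0,0,0],
    [0,0,0],
  ],
  rotation=[
    [0,0,0.056],
    [0,0,0.056],
    [0,0,0.056],
    [0,0,0.056],
    [0,0,0.056],
    [0,0,0.056],
    [0,0,0.056],
    [0,0,0.056],
    [0,0,0.056],
    [0,0,0.056],
  ],
)

```text
clock: 19.18
position: [0.5201, 0.1084, 0.1165]
tool_rot: [3.142, -0.001, 0.176]
force: [-0.0, 0.9, -1.4]
grip_width: 0.0389
```

Run:
```python
from h import *
s=st();ang()
im=grab_frame('scene'); cv2.imwrite('pics/after.png',im)
# knob: black blob near expected place
q=proj('scene',[np.r_[(C+EX*-51+EY*115)/1000,.07]])[0]; print(q)
x,y=q.astype(int); g=im[y-15:y+25,x-15:x+15].max(2)
m=(g<35).astype(np.uint8); n,l,stt,c=cv2.connectedComponentsWithStats(m); 
for i in range(1,n):
    if stt[i,4]>15: print(stt[i],c[i]+[x-15,y-15])
yaw=s["tool_rot"][2]; tx=np.array([np.cos(yaw),np.sin(yaw)]); ty=np.array([np.sin(yaw),-np.cos(yaw)])
d=C+EX*-51+EY*114.5-s["position"][:2]*1000; print("to knob units",d@tx/800,d@ty/800, "yaw fix",np.degrees(yaw)+8.4)
```

```text
t 19.175 fix [-61.5  26.7] z 116.5 rpy [ 3.142e+00 -1.000e-03  1.760e-01] F fix [-0.2  0.8 -1.4] grip 0.0389 q [-0.93  0.71  0.92  1.96 -0.75  0.85 -0.99]
plate ang 92.9 [181. 116.] ctr [ 34.6 -20.1]
[363.62190541 231.72691386]
[14 16  5  8 32] [363.6875  235.40625]
to knob units 0.04724645041544393 -0.09985610940822787 yaw fix 18.50351338910745
```

Request:
move_arm(
  jaw=[140,140,140,140,140,140,140,140],
  dp=[
    [0,0,0],
    [0.0145,-0.0533,0],
    [0.0145,-0.0533,0],
    [0,0,0],
    [0,0,0.035],
    [0,0,0.035],
    [0,0,0.01],
    [0,0,0],
  ],
  rotation=[
    [0,0,0.056],
    [0,0,0],
    [0,0,0],
    [0,0,0],
    [0,0,0],
    [0,0,0],
    [0,0,0],
    [0,0,0],
  ],
)

```text
clock: 20.27
position: [0.5425, 0.193, 0.0527]
tool_rot: [3.141, -0.0, 0.007]
force: [-0.5, -0.0, 0.2]
grip_width: 0.0385
```

Run:
```python
from h import *
s=st()
im=grab_frame('scene'); 
p=s['position'];print((proj('scene',[p,p+[0,0,.015]])-[325,190])*8)
c=np.clip(im[190:260,325:415].astype(float)*1.8,0,255).astype(np.uint8)
cv2.imwrite('pics/k1.png',cv2.resize(c,None,fx=8,fy=8,interpolation=cv2.INTER_CUBIC))
```

```text
t 20.275 fix [-51.6 113.7] z 52.7 rpy [ 3.141 -0.     0.007] F fix [-0.5 -0.1  0.2] grip 0.0385 q [-1.    0.87  0.86  1.88 -0.9   0.84 -1.22]
[[301.18844254 359.27239424]
 [306.57317904 334.24683253]]
```

View pics/k1.png

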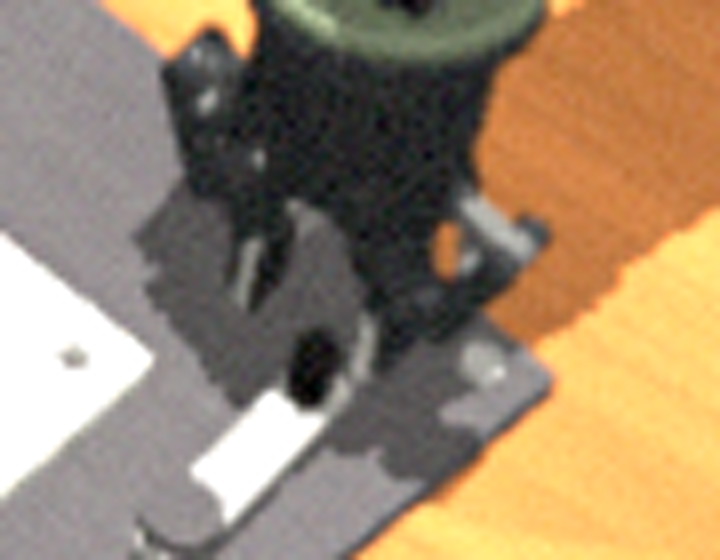

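The fingertips at zoom (250,305) and (360,365) straddle the knob top at (318,340). Next I'll go down about 18 mm, make contact and start swinging about the post.

Request:
move_arm(
  jaw=[140,140,140,140,140,140,140,140,140],
  dp=[
    [0,0,0.011],
    [0,0,0.011],
    [0,0.004,0],
    [0,0.004,0],
    [0.0018,0.009,0],
    [0.0018,0.009,0],
    [0.0018,0.009,0],
    [0.0018,0.009,0],
    [0,0,0],
  ],
  rotation=[
    [0,0,0],
    [0,0,0],
    [0,0,0],
    [0,0,0],
    [0,0,-0.032],
    [0,0,-0.032],
    [0,0,-0.032],
    [0,0,-0.032],
    [0,0,0],
  ],
)

```text
clock: 21.45
position: [0.5528, 0.1591, 0.0351]
tool_rot: [-3.141, -0.001, 0.406]
force: [-0.1, 0.0, 0.1]
grip_width: 0.0388
```

```bash
cat >> h.py <<'E'
def knob():
    # black knob/finger state in tool frame: post position in tool frame (mm)
    s=st(); yaw=s["tool_rot"][2]; tx=np.array([np.cos(yaw),np.sin(yaw)]); ty=np.array([np.sin(yaw),-np.cos(yaw)])
    d=C+EX*20+EY*125-s["position"][:2]*1000; print("post in tool",(d@tx).round(1),(d@ty).round(1),"yaw fix",round(yaw-TH,3),"F tool",(s["force"][:2]@tx).round(1),(s["force"][:2]@ty).round(1))
    im=grab_frame('scene'); q=proj('scene',[np.r_[(C+EX*20+EY*125)/1000,.035]])[0]
    x0,y0=(q-[45,50]).astype(int); hsv=cv2.cvtColor(im,cv2.COLOR_BGR2HSV)
    return im
E
python3 -c "
from h import *
knob();ang()"
```

```text
t 21.45 fix [-36.5  81.6] z 35.1 rpy [-3.141e+00 -1.000e-03  4.060e-01] F fix [-0.1  0.   0.1] grip 0.0388 q [-0.87  0.84  0.74  1.88 -0.83  0.75 -0.82]
post in tool 70.9 -7.3 yaw fix 0.553 F tool -0.1 -0.1
plate ang 92.9 [181. 116.] ctr [ 34.5 -19.8]
```

```bash
cat >> h.py <<'E'
def bar(im):
    H=C+EX*20+EY*125; hsv=cv2.cvtColor(im,cv2.COLOR_BGR2HSV)
    v,u=np.mgrid[185:285,290:400]; uv=np.c_[u.ravel(),v.ravel()]
    w=ray('scene',uv,.04)[:,:2]*1000-H; f=np.c_[w@EX,w@EY]-[1,2.5]
    r=np.hypot(*f.T); px=hsv[uv[:,1],uv[:,0]]
    ok=(r>18)&(r<64)&(px[:,2]>115)&(px[:,1]<60); a=np.arctan2(-f[:,1],-f[:,0])
    h,e=np.histogram(a[ok],bins=np.arange(-.5,2.4,.1)); print("bar hist",dict(zip((e[:-1]+.05).round(2),h)),"n",ok.sum())
E
python3 -c "
from h import *
bar(cv2.imread('pics/scene0.png')); bar(grab_frame('scene'))"
```

```text
bar hist {np.float64(-0.45): np.int64(0), np.float64(-0.35): np.int64(1), np.float64(-0.25): np.int64(2), np.float64(-0.15): np.int64(8), np.float64(-0.05): np.int64(18), np.float64(0.05): np.int64(24), np.float64(0.15): np.int64(18), np.float64(0.25): np.int64(21), np.float64(0.35): np.int64(13), np.float64(0.45): np.int64(5), np.float64(0.55): np.int64(3), np.float64(0.65): np.int64(0), np.float64(0.75): np.int64(0), np.float64(0.85): np.int64(0), np.float64(0.95): np.int64(0), np.float64(1.05): np.int64(0), np.float64(1.15): np.int64(0), np.float64(1.25): np.int64(0), np.float64(1.35): np.int64(0), np.float64(1.45): np.int64(0), np.float64(1.55): np.int64(0), np.float64(1.65): np.int64(0), np.float64(1.75): np.int64(0), np.float64(1.85): np.int64(0), np.float64(1.95): np.int64(0), np.float64(2.05): np.int64(0), np.float64(2.15): np.int64(0), np.float64(2.25): np.int64(0)} n 113
bar hist {np.float64(-0.45): np.int64(0), np.float64(-0.35): np.int64(0), np.float64(-0.25): np.int64(0), np.float64(-0.15): np.int64(0), np.float64(-0.05): np.int64(0), np.float64(0.05): np.int64(2), np.float64(0.15): np.int64(2), np.float64(0.25): np.int64(7), np.float64(0.35): np.int64(18), np.float64(0.45): np.int64(19), np.float64(0.55): np.int64(16), np.float64(0.65): np.int64(17), np.float64(0.75): np.int64(12), np.float64(0.85): np.int64(3), np.float64(0.95): np.int64(2), np.float64(1.05): np.int64(1), np.float64(1.15): np.int64(6), np.float64(1.25): np.int64(6), np.float64(1.35): np.int64(9), np.float64(1.45): np.int64(7), np.float64(1.55): np.int64(9), np.float64(1.65): np.int64(9), np.float64(1.75): np.int64(9), np.float64(1.85): np.int64(8), np.float64(1.95): np.int64(8), np.float64(2.05): np.int64(5), np.float64(2.15): np.int64(5), np.float64(2.25): np.int64(1)} n 181
```

The bar turned from about 0.13 to 0.53 rad. Continuing.

Request:
move_arm(
  jaw=[140,140,140,140,140,140,140,140,140],
  dp=[
    [0.0015,0.0089,0],
    [0.0015,0.0089,0],
    [0.0015,0.0089,0],
    [0.0015,0.0089,0],
    [0.0015,0.0089,0],
    [0.0015,0.0089,0],
    [0.0015,0.0089,0],
    [0.0015,0.0089,0],
    [0,0,0],
  ],
  rotation=[
    [0,0,-0.032],
    [0,0,-0.032],
    [0,0,-0.032],
    [0,0,-0.032],
    [0,0,-0.032],
    [0,0,-0.032],
    [0,0,-0.032],
    [0,0,-0.032],
    [0,0,0],
  ],
)

```text
clock: 22.72
position: [0.5976, 0.1258, 0.0347]
tool_rot: [3.141, 0.0, 1.21]
force: [-0.0, -0.7, 0.4]
grip_width: 0.0385
```

```bash
python3 -c "
from h import *
knob();ang()"
```

```text
t 22.725 fix [12.7 55.2] z 34.7 rpy [3.141 0.    1.21 ] F fix [ 0.1 -0.6  0.4] grip 0.0385 q [-0.66  0.81  0.54  1.78 -0.6   0.72 -0.15]
post in tool 69.8 -7.7 yaw fix 1.357 F tool -0.6 0.2
plate ang 86.7 [189. 105.] ctr [ 32.4 -20.7]
```

Request:
move_arm(
  jaw=[140,140,140,140,140,140],
  dp=[
    [0.0005,0.0089,0],
    [0.0005,0.002,0],
    [0,0.002,0],
    [0,0.001,0],
    [0,0,0],
    [0,0,0],
  ],
  rotation=[
    [0,0,-0.032],
    [0,0,-0.01],
    [0,0,0],
    [0,0,0],
    [0,0,0],
    [0,0,0],
  ],
)

```text
clock: 23.58
position: [0.6081, 0.1232, 0.0347]
tool_rot: [-3.141, 0.0, 1.343]
force: [-1.9, -0.5, 0.1]
grip_width: 0.039
```

```bash
python3 -c "
from h import *
knob()"
```

```text
t 23.575 fix [23.5 54.2] z 34.7 rpy [-3.141  0.     1.343] F fix [-1.8 -0.7  0.1] grip 0.039 q [-0.63  0.81  0.51  1.75 -0.56  0.73 -0.05]
post in tool 70.3 -9.2 yaw fix 1.49 F tool -0.9 -1.8
```

Force is now about 2 N, which is just the friction. Continuing in small steps to the end stop.

Request:
move_arm(
  jaw=[140,140,140,140,140],
  dp=[
    [0,0.001,0],
    [0,0.001,0],
    [0,0.001,0],
    [0,0,0],
    [0,0,0],
  ],
  rotation=[
    [0,0,0],
    [0,0,0],
    [0,0,0],
    [0,0,0],
    [0,0,0],
  ],
)

```text
clock: 24.25
position: [0.6107, 0.1227, 0.0348]
tool_rot: [3.141, -0.0, 1.344]
force: [-1.0, -0.6, 0.1]
grip_width: 0.0387
```

Request:
move_arm(
  jaw=[140,140,140,140,140],
  dp=[
    [0,0.001,0],
    [0,0.001,0],
    [0,0.001,0],
    [0,0,0],
    [0,0,0],
  ],
  rotation=[
    [0,0,0],
    [0,0,0],
    [0,0,0],
    [0,0,0],
    [0,0,0],
  ],
)

```text
clock: 24.88
position: [0.6118, 0.1224, 0.0346]
tool_rot: [-3.139, 0.0, 1.344]
force: [-9.7, 1.2, 5.6]
grip_width: 0.0389
```

```bash
python3 -c "
from h import *
knob()"
```

```text
t 24.875 fix [27.2 54. ] z 34.6 rpy [-3.139  0.     1.344] F fix [-9.8 -0.2  5.6] grip 0.0389 q [-0.62  0.82  0.51  1.74 -0.56  0.74 -0.05]
post in tool 70.2 -12.8 yaw fix 1.491 F tool -1.0 -9.8
```

The force jumped to 10 N at about 1.5 rad, which is the end stop. I'll centre the jaws, lift and clear off.

Request:
move_arm(
  jaw=[140,140,140,140,140,140,140,140,140,140],
  dp=[
    [0,-0.006,0],
    [0,-0.006,0],
    [0,0,0],
    [0,0,-0.03],
    [0,0,-0.07],
    [0,0,-0.07],
    [-0.06,-0.05,0],
    [-0.06,-0.05,0],
    [-0.06,-0.05,0],
    [-0.06,-0.05,0],
  ],
  rotation=[
    [0,0,0],
    [0,0,0],
    [0,0,0],
    [0,0,0],
    [0,0,0],
    [0,0,0],
    [0,0,0],
    [0,0,0],
    [0,0,0],
    [0,0,0],
  ],
)

```text
clock: 26.18
position: [0.4031, -0.0278, 0.1709]
tool_rot: [3.141, -0.0, 1.344]
force: [2.0, -1.2, 1.3]
grip_width: 0.0386
```

```bash
python3 -c "
from h import *
st();ang()
s=grab_frame('scene');t=grab_frame('top')
bar(s)
a=cv2.resize(s[165:300,245:400],None,fx=4.4,fy=4.4,interpolation=cv2.INTER_CUBIC)
b=cv2.resize(t,(400,300))
cv2.imwrite('pics/fin.png',a); cv2.imwrite('pics/fint.png',t)"
```

```text
t 26.175 fix [-157.3 -125.1] z 170.9 rpy [ 3.141 -0.     1.344] F fix [ 2.1 -0.9  1.3] grip 0.0386 q [-0.69  0.3   0.75  2.21 -0.31  0.73  0.04]
plate ang 92.8 [217. 101.] ctr [26.1 -2.3]
bar hist {np.float64(-0.45): np.int64(0), np.float64(-0.35): np.int64(0), np.float64(-0.25): np.int64(0), np.float64(-0.15): np.int64(0), np.float64(-0.05): np.int64(0), np.float64(0.05): np.int64(0), np.float64(0.15): np.int64(0), np.float64(0.25): np.int64(0), np.float64(0.35): np.int64(0), np.float64(0.45): np.int64(0), np.float64(0.55): np.int64(0), np.float64(0.65): np.int64(0), np.float64(0.75): np.int64(0), np.float64(0.85): np.int64(0), np.float64(0.95): np.int64(0), np.float64(1.05): np.int64(2), np.float64(1.15): np.int64(9), np.float64(1.25): np.int64(14), np.float64(1.35): np.int64(22), np.float64(1.45): np.int64(22), np.float64(1.55): np.int64(19), np.float64(1.65): np.int64(22), np.float64(1.75): np.int64(16), np.float64(1.85): np.int64(13), np.float64(1.95): np.int64(9), np.float64(2.05): np.int64(6), np.float64(2.15): np.int64(5), np.float64(2.25): np.int64(1)} n 160
```

View pics/fin.png

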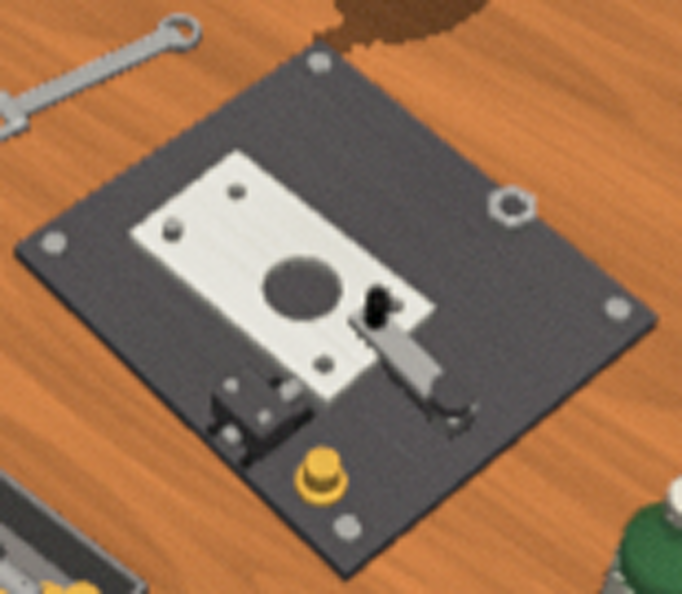

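The final view shows the keeper bar over the plate, with its knob at (376,305) and hub at (455,392). The plate edge is against the screw nose near (298,385), and the nut and bushing haven't moved. Handing in.

```bash
python3 -c "
from h import *
from workcell import workorder
a=cv2.imread('pics/scene0.png').astype(int);b=grab_frame('scene').astype(int)
d=(abs(a-b).max(2)>60).astype(np.uint8);d[:, 430:]*=1
n,l,s,c=cv2.connectedComponentsWithStats(d); print([tuple(x) for x in s[1:] if x[4]>25])
print(workorder.job_done())"
```

```text
[(np.int32(323), np.int32(0), np.int32(64), np.int32(31), np.int32(787)), (np.int32(458), np.int32(0), np.int32(7), np.int32(7), np.int32(38)), (np.int32(473), np.int32(0), np.int32(18), np.int32(12), np.int32(94)), (np.int32(408), np.int32(4), np.int32(16), np.int32(35), np.int32(159)), (np.int32(452), np.int32(9), np.int32(8), np.int32(20), np.int32(102)), (np.int32(388), np.int32(19), np.int32(8), np.int32(17), np.int32(73)), (np.int32(311), np.int32(27), np.int32(67), np.int32(113), np.int32(3643)), (np.int32(385), np.int32(39), np.int32(8), np.int32(20), np.int32(100)), (np.int32(385), np.int32(60), np.int32(5), np.int32(15), np.int32(55)), (np.int32(425), np.int32(108), np.int32(129), np.int32(154), np.int32(4812)), (np.int32(314), np.int32(126), np.int32(73), np.int32(52), np.int32(1777)), (np.int32(391), np.int32(130), np.int32(13), np.int32(6), np.int32(31)), (np.int32(549), np.int32(156), np.int32(11), np.int32(34), np.int32(248)), (np.int32(277), np.int32(196), np.int32(68), np.int32(60), np.int32(1696)), (np.int32(306), np.int32(207), np.int32(14), np.int32(10), np.int32(83)), (np.int32(350), np.int32(237), np.int32(18), np.int32(17), np.int32(109))]
the job is handed in; nothing more can be done
None
```

The job is handed in at about 26 s. The plate was pressed on the stop and the keeper swung closed, and my last checks showed both in place.

- **Plate:** I turned it from about 138° to 92–93° (two camera estimates differ by about 0.6°), where the screw nose stopped it. I held it there for 1.3 s with a 13–14 N push. By moments about the pin that is roughly 11 N on the stop; I worked that figure out rather than measuring it. The measured angle did not change when I let go, nor in the final picture, where the edge looks to be on the screw nose. A very small gap would not show at that resolution.
- **Keeper:** I swung it by its knob until the force jumped from 2 to 10 N at about 1.5 rad, the end of its travel. The final picture shows the bar over the plate.
- **Other things:** comparing the first and last pictures shows changes only from the arm, its shadow, the plate and the keeper.

**What disagreed:** the closed fingertips really end about 13–15 mm above the reported TCP. Because of that, my first two passes went over the plate without touching it. Later the tip dragged on the base for a while, which first looked like the stop; lifting it 2 mm cleared that before the real contact.

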